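Set a telescoping stand leg to its length mark and hold it with the cam lever shut

TASK

Press the blue hinged strap down over the tube until it snaps shut, then pull the spring-loaded leg out by its black T-bar until the bar's white line is level with the yellow pointer. Keep holding it there while you sweep the red cam lever fully shut; never shut the lever while the leg is away from the pointer, and leave the other things on the bench alone. The lever does not clamp yet, so finish while still holding the leg at the pointer.

Things in the scene. Friction and masses are not known exactly. Their poses are not given: they have to be found in the camera images.
- cradle: Grey cradle screwed to the bench; place and yaw vary. Origin on the bench top. Offsets in these texts are mm in its frame (x, y, z; z up). A stand leg lies along y, axis at x 0, z 42: dark outer tube, radius 14, y 3..176, black collar x -20..20, y -21..13, top z 80, then the thin aluminium leg, radius 9, toward -y. Base plate x -38..38, 10 thick; scale rail x 38..90, y -122..0, 8 thick.
- strap (a joint): Blue hinged strap over the tube (rad): 0 shut, grows as it opens, starts 0.4 to 0.65, stays where left. A plate 36 wide (y), 70 long, 5 thick; shut, it lies flat from the hinge toward -x, top at z 63. In the last 0.2 rad its lip snaps under a spring catch, which takes about 4 N on the white ribs, and as much to pull it open. Held shut it has about 0.02 rad of play.
- strap_hinge (a point): Middle of the strap's hinge line, which runs along y, at cradle (33, 105, 58). The strap's free end swings up and back over this line.
- strap_pad (a point): Middle of the white ribs on the strap's upper face, 50 mm from the hinge line; at cradle (-17, 105, 64) when shut. Press here with a fingertip and follow its arc about the hinge, down to the shut height: pushed straight down, a fingertip may stick on the slope.
- leg (a joint): How far the inner leg is pulled out, toward -y (m): 0 fully in (start), at most 0.10. A spring pulls it back, about 3 N at 0 and 7 N at 0.09; let go, it slides in again. The pointer stands at 0.035 to 0.065.
- bar (a point): Point on the white line on top of the leg's black T-bar, above the leg axis: cradle (0, -50 - leg, 82). The line is the middle of the bar's thickness. The upright bar is 12 thick (y), x -98..48, z 36..82. Push it out on its face toward +y, or pinch it across the 12 mm.
- wing (a point): Point inside the T-bar on its long wing, at cradle x -84, z 60, middle of its thickness: push or pinch the bar here, within 14 mm of its end, while pulling it out; 25 mm farther in one meets the open lever. The bench on its +y side is free here.
- lever (a joint): Red cam lever (rad): 0 shut, straight along the leg toward -y, with a hard stop; positive is swung out toward the cradle's -x; starts 0.35 to 0.45, at most 0.6. 18 wide, z 89..103, so it passes 7 mm above the T-bar. Stays where left; takes 0.12 N m to turn (1.5 N at 80 mm). It does not clamp the leg.
- lever_pivot (a point): Vertical pivot of the lever on top of the collar, at cradle (0, -4, 89).
- lever_tip (a point): Outer end of the lever, 159 mm from the pivot, at z 96. A finger against the T-bar's +y face on the long wing, its tip at about z 58, reaches bar and lever together: sliding along the bar toward +x it sweeps the lever shut and stays clear of the inner leg (top at z 51).
- mark: Yellow pointer on the scale rail, fixed, axes parallel to the cradle's. Origin at cradle (68, y, 8), y from -115 to -85. Its 4 mm wide tip, at x 56, z 71..81, points at the end of the T-bar's short wing. The leg is at length when the bar's white line has the same cradle y as this origin.
- petri_dish: Closed petri dish, 91 mm across, 15 high, a bystander on the right. Origin under its centre.
- red_cup: Specimen cup with red lid, 65 across, 67 high, a bystander on the left. Origin under its centre.
- marker_pen: White pen with blue cap, 135 long, lying on the left, a bystander. Origin under its centre.
- timer: White bench timer, 68 wide, 64 high, a bystander on the left. Origin under its centre.

How it is judged (in metres and radians):
On the way, in this order (a step that is already met when the one before it is completed fails the run):
1. the strap is snapped shut, the lever still open (value of joint strap below 0.06 rad and value of joint lever above 0.15 rad), for 0.2 s.
2. the leg is held at the pointer, the lever still open (y of bar in the frame of mark between -0.004 and 0.004 m and value of joint lever above 0.15 rad), for 0.2 s.
At the end, for the whole second after the job is handed in: Strap shut (under 0.06 rad) and lever shut (under 0.06 rad), the T-bar's white line within 4 mm of the pointer and at rest, and the fingers still holding the leg out (more than 1.5 N between fingers and leg) (value of joint each of strap, lever below 0.06 rad and y of bar in the frame of mark between -0.004 and 0.004 m and velocity of joint leg between -0.01 and 0.01 m/s and contact force between the fingers and leg above 1.5 N); the arm keeps its last pose, push and grip.
It fails at once if the lever is swept shut (under 0.15 rad) while the leg is more than 8 mm from the pointer (value of joint lever below 0.15 rad and (y of bar in the frame of mark above 0.008 m or y of bar in the frame of mark below -0.008 m)).
It fails at once if a bystander is moved by more than 20 mm (distance of any of petri_dish, red_cup, marker_pen, timer from where it was at the start of the episode above 0.02 m).
It also fails if it takes over 45 s, if anything falls off the work surface, if the arm or the gripper's body presses on something with over 40 N, if the wrist force passes 120 N, or if a joint passes its speed limit or range.

ROBOT

A 6-joint arm with a two-finger parallel gripper is mounted at the origin on a cart in front of the work surface, level with it; the furniture and walls round the work are solid. World frame = base frame: x ahead of the robot, y to its left, z up, the work surface at z = 0. Lengths are in mm, angles in rad, forces in N, time in s.
With the tool pointing down it reaches from about 350 to 975 mm from the base axis. Payload 7.1 kg.
Tool frame: the origin (TCP) lies midway between the tips of the shut fingers; the grasp point (between the pads) lies 19 mm behind it (ctrl.grasp_offset is the distance from the TCP to the grasp point, in mm); z points along the fingers, y is the line along which they close (so a half turn about z gives the same grasp; the last joint's range is limited). The gripper opens to 88 mm and grips with 3 to 60 N. Pads are 20 mm wide; open, the fingers measure 115 mm over their backs; the gripper's body (75 mm by 178 mm) begins 61 mm behind the grasp point.
Start: joints at [1.306, 0.423, 1.63, -0, 1.089, -0.019], TCP at [152.051, 606.206, 222.675] pointing down, gripper open.
Joint ranges: [-3, 3], [-0.9, 2.11], [0.09, 2.58], [-1.31, 4.45], [0.11, 2.69], [-2.54, 2.54]. Speed limits (rad/s): [2.39, 2.39, 3.01, 3.14, 3.14, 3.14].

INTERFACE

Orientations are given as a rotation vector (axis times angle).
In Python, from workcell import sensors, viewer, ctrl gives the robot as it stands. The module is installed in compiled form; this text tells all that it offers.
- The arm moves only by the shell command python3 -m handwheel 'ROWS'. ROWS is JSON, a list of rows, each a list of 7 numbers: the shift along the tool's x, y, z in mm, then the turn, a rotation vector about the tool's x, y, z in rad, then the closure, from 0 (fully open) to 1 (shut). In form: [[x, y, z, rx, ry, rz, jaw], ...]. A call has 1 to 10 rows; each row shifts and turns the commanded pose from where the row before left it, along the tool's axes as they then stand; what a row does not reach is not made up. A row lasts 1/8 s, in which the tool goes at most 62.5 mm and 10.7 degrees, less where a joint would pass 70% of its speed; a pose out of reach is approached as far as the arm can. A call is refused whole if a number of a shift passes 62.5 or a number of a turn 0.188, either way. A call with a gripper value outside its range is refused whole. The fingers move at their own pace and stop on an object; the grip force is fixed at half the most. Time passes only in rows, so rows that do not move let the fingers close. It gives the time, the measured TCP pose, the force, the opening and the grip force at its end, in the units of the state.
- sensors.get_obs(): the state, without advancing time (a new reading comes with each control period).
- viewer.get_image(name): name is "scene" or "top"; returns a dict with "frame" (480x640x3 uint8, blue, green, red), "fov_y" (degrees; the focal length in pixels is half the picture's height over the tangent of half this angle, whatever the lens; pixels are square), "cx", "cy" (the principal point, pixels), "distortion" ([k1, k2, p1, p2, k3] as OpenCV has them; the pictures are not rectified), "R" (3x3) and "t" (3): a world point X has camera coordinates R X + t. Camera axes: x right, y down, z forward; pixel columns grow to the right and rows downward; lengths in mm; the calibration is good to about 2 mm. A picture is of the moment at which its call begins. There is no depth.
- ctrl.close_job(): hands the job in; it is judged then, once.
The state is a dict: "t": time; "qpos": joint angles; "qvel": joint speeds; "joint_torque": joint torques, N m; "ee_pos": TCP position; "orientation": TCP orientation; "ft_force": force on the tool from outside, world axes, zero at the start; "moment": the same for the moment, N m; "width": finger opening in mm; "grasp_force": force on a finger pad.
Only numpy, scipy, OpenCV 4.12 (cv2) and the standard library are available. Lean on these libraries where they do the work, as an engineer would, in place of code of your own. Each camera call takes 0.05 s, during which the arm holds its last target. There are 200 camera calls.

## Working session

There is one attempt and no reset: what is moved stays moved. The work goes in short steps, Python scripts to look and compute and a shell command to move; the robot and the scene stay as the last step left them, time stands still between calls to the robot, and variables do not carry over. Pictures are saved under pics/ and viewed, at most 10 in all, crops included, and the job is handed in when it is done.

```bash
mkdir -p pics; python3 - <<'E'
from workcell import sensors, viewer
import cv2
o=sensors.get_obs(); print(o)
for n in("scene","top"):
    d=viewer.get_image(n); cv2.imwrite(f"pics/{n}0.png",d["frame"]); print(n,{k:v for k,v in d.items() if k!="frame"})
E
```

```text
{'t': 0.0, 'qpos': array([ 1.30600181e+00,  4.23845408e-01,  1.63064999e+00,  3.69585939e-05,
        1.08858505e+00, -1.89844646e-02]), 'qvel': array([ 0.00214213, -0.00046903, -0.00010808, -0.00110801,  0.0022549 ,
       -0.00039494]), 'joint_torque': array([-2.90247037e-03, -5.44613600e+01, -2.73660654e+01,  6.42358046e-02,
        2.29083037e-02, -1.31697775e-04]), 'ee_pos': array([151.90561066, 605.71128843, 221.9145575 ]), 'orientation': array([-3.85143051e-01, -3.11764950e+00,  2.30608818e-03]), 'ft_force': array([0.05826257, 0.26010616, 0.31701355]), 'moment': array([ 0.0205576 , -0.05863193, -0.01946573]), 'grasp_force': 0.0, 'width': 87.51984750998253}
scene {'fov_y': 45.84510356268485, 'cx': 319.75666958761815, 'cy': 237.80006346411662, 'distortion': array([-0.05606917,  0.        ,  0.        ,  0.        ,  0.        ]), 'R': array([[ 0.85933815, -0.51111943, -0.01717165],
       [-0.37508948, -0.60709777, -0.7005285 ],
       [ 0.34762885,  0.60843177, -0.7134178 ]]), 't': array([-409.44779351,  308.88013568, 1254.69065846])}
top {'fov_y': 52.868226943391996, 'cx': 322.8268740991891, 'cy': 244.15732473181038, 'distortion': array([-0.02677871,  0.        ,  0.        ,  0.        ,  0.        ]), 'R': array([[ 0.00391573, -0.99996316,  0.00763807],
       [-0.99853292, -0.00432241, -0.05397527],
       [ 0.0540063 , -0.00741551, -0.99851306]]), 't': array([  69.55914575,  510.6387359 , 1171.2096701 ])}
```

View pics/scene0.png

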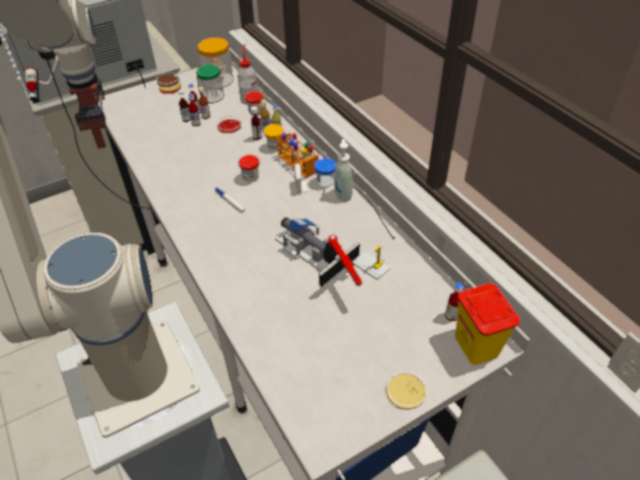

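View pics/top0.png

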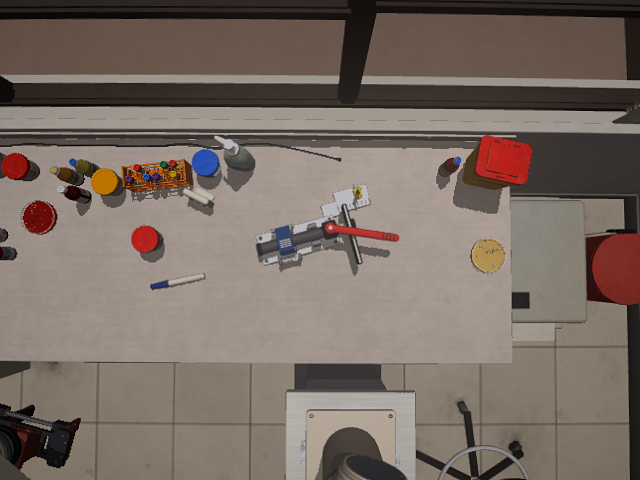

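The scene view shows the cradle around (320,245), pointer at (378,258). The top view shows the strap at (285,240), collar/pivot at (330,228), bar at (350,235), lever tip at (398,238) and pointer at (357,192). Next I'll zoom in on both.

```bash
python3 - <<'E'
import cv2, numpy as np
a=cv2.imread("pics/top0.png")[175:275,245:405]; b=cv2.imread("pics/scene0.png")[205:295,265:405]
a=cv2.resize(a,(800,500),interpolation=cv2.INTER_CUBIC); cv2.imwrite("pics/topc.png",a)
b=cv2.resize(b,(800,514),interpolation=cv2.INTER_CUBIC); cv2.imwrite("pics/scenec.png",b)
E
```

```text
(no output)
```

View pics/topc.png

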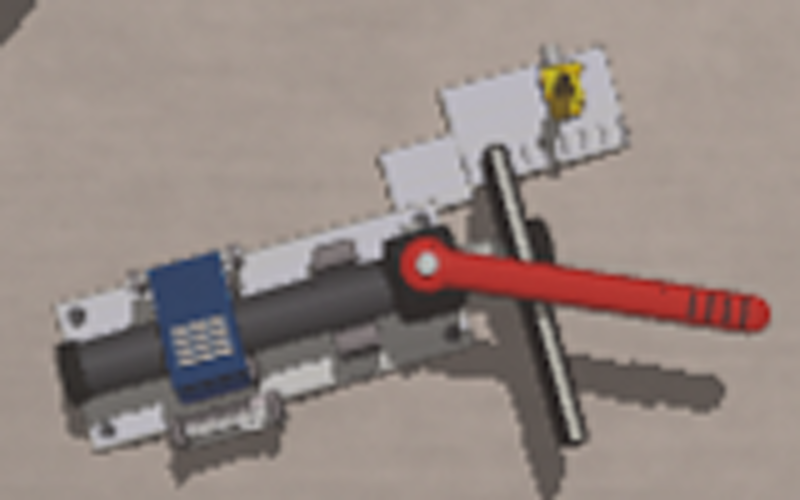

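View pics/scenec.png

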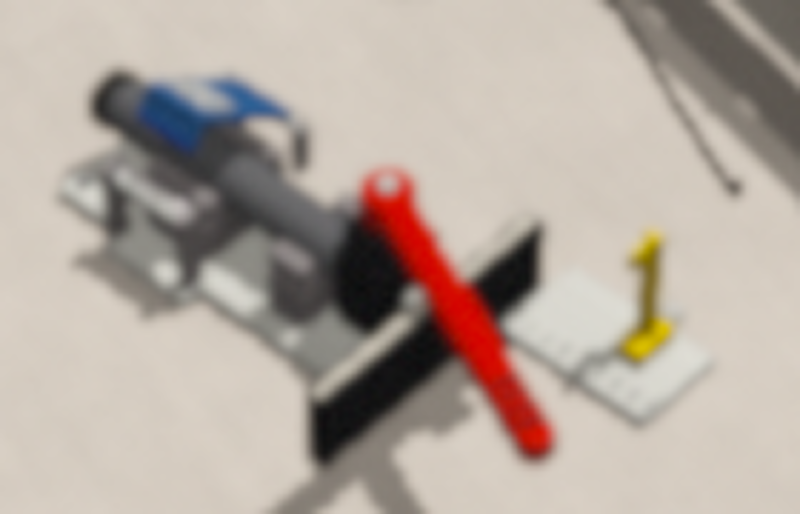

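```bash
cat > h.py <<'E'
import numpy as np, cv2
from workcell import viewer, sensors
from scipy.spatial.transform import Rotation as Ro
def cam(n):
    d=viewer.get_image(n); f=240/np.tan(np.radians(d["fov_y"]/2))
    d["K"]=np.array([[f,0,d["cx"]],[0,f,d["cy"]],[0,0,1]]); return d
def ray(d,uv):
    p=cv2.undistortPoints(np.array([[uv]],float),d["K"],d["distortion"])[0,0]
    v=d["R"].T@np.r_[p,1]; c=-d["R"].T@d["t"]; return c,v
def onz(d,uv,z):
    c,v=ray(d,uv); return c+v*(z-c[2])/v[2]
def tri(d1,u1,d2,u2):
    A=[];b=[]
    for d,u in((d1,u1),(d2,u2)):
        c,v=ray(d,u); v/=np.linalg.norm(v); P=np.eye(3)-np.outer(v,v); A.append(P); b.append(P@c)
    return np.linalg.lstsq(np.vstack(A),np.hstack(b),rcond=None)[0]
def proj(d,X):
    return cv2.projectPoints(np.array(X,float).reshape(-1,3),cv2.Rodrigues(d["R"])[0],d["t"],d["K"],d["distortion"])[0][:,0]
E
python3 - <<'E'
from h import *
np.set_printoptions(precision=1,suppress=True)
T=cam("top");S=cam("scene")
t=lambda u,v:((u+.5)/5-.5+245,(v+.5)/5-.5+175)
s=lambda u,v:((u+.5)/(800/140)-.5+265,(v+.5)/(514/90)-.5+205)
e1=onz(T,t(495,150),82);e2=onz(T,t(575,440),82);print("bar",e1,e2,np.linalg.norm(e1-e2))
d=(e1-e2)/np.linalg.norm(e1-e2);yaw=np.arctan2(d[1],d[0]);print("yaw",yaw)
pv=tri(T,t(427,264),S,s(388,184));print("pivot tri",pv)
pv=onz(T,t(427,264),105);print("pivot top",pv, "scene", onz(S,s(388,184),105))
c,s_=np.cos(yaw),np.sin(yaw);R=np.array([[c,-s_,0],[s_,c,0],[0,0,1]])
mid=e2+(e1-e2)*98/146
print("origin from bar",mid-R@[0,-50,82],"from pivot",pv-R@[0,-4,105])
O=pv-R@[0,-4,105]
tip=onz(T,t(769,314),103);print("tip in cradle",R.T@(tip-O))
for n,X in(("base",onz(T,t(562,92),70)),("scene top",onz(S,s(650,240),81)),("tri",tri(T,t(565,85),S,s(650,243)))):print(n,R.T@(X-O))
# red mask, yellow
im=T["frame"];hsv=cv2.cvtColor(im,cv2.COLOR_BGR2HSV)
y=cv2.inRange(hsv,(22,150,80),(35,255,255));y[:175]=0;y[275:]=0;y[:,:245]=0;y[:,405:]=0
v,u=np.nonzero(y);print("yel px",u.min(),u.max(),v.min(),v.max())
hsv=cv2.cvtColor(S["frame"],cv2.COLOR_BGR2HSV)
y=cv2.inRange(hsv,(22,150,80),(35,255,255));y[:235]=0;y[285:]=0;y[:,:360]=0;y[:,395:]=0
v,u=np.nonzero(y);print("yel px S",u.min(),u.max(),v.min(),v.max())
for m in(-100,-95,-90,-85):
    print(m,proj(T,[O+R@[56,m,81],O+R@[68,m,45]]).ravel(),proj(S,[O+R@[56,m,76],O+R@[68,m,81],O+R@[68,m,8]]).ravel())
E
```

```text
bar [598.9  24.3  82. ] [464.4 -12.9  82. ] 139.58026651528834
yaw 0.2695583269906299
pivot tri [545.6  55.2 104.1]
pivot top [543.5  56.2 105. ] scene [547.1  53.7 105. ]
origin from bar [541.4  60.2   0. ] from pivot [542.5  60.1   0. ]
tip in cradle [ -62.6 -148.3  103. ]
base [ 64.5 -88.3  70. ]
scene top [ 72.5 -98.1  81. ]
tri [ 70.5 -93.4  75.9]
yel px 354 360 188 197
yel px S 374 381 246 267
-100 [363.2 194.4 360.5 192. ] [374.6 251.9 377.8 247.9 376.2 267.5]
-95 [361.1 195.  358.5 192.5] [373.  250.9 376.2 246.9 374.7 266.5]
-90 [359.1 195.6 356.5 193.1] [371.5 249.9 374.7 246.  373.2 265.5]
-85 [357.  196.1 354.5 193.6] [369.9 248.9 373.1 245.  371.7 264.5]
```

The bar line gives yaw ≈ 0.27 and a cradle origin near (542.5, 60). The lever is at about 0.41 rad and the pointer at y ≈ -91 (to be checked later against the bar line). I'll turn the tool so its y axis lies along cradle y, then shut the fingers and head for the strap.

```bash
cat >> h.py <<'E'
yaw=0.27; O=np.array([543.,60,0])
RC=Ro.from_euler("z",yaw).as_matrix()
def st(*tg):
    o=sensors.get_obs(); Rt=Ro.from_rotvec(o["orientation"]).as_matrix(); p=o["ee_pos"]
    want=RC@np.diag([-1,1,-1.])
    np.set_printoptions(precision=2,suppress=True)
    print("t",o["t"],"cradle",RC.T@(p-O),"F_c",RC.T@o["ft_force"],"w",o["width"],"turn",Ro.from_matrix(Rt.T@want).as_rotvec())
    for g in tg: print(g,"-> tool",Rt.T@(O+RC@np.array(g,float)-p))
E
python3 -m handwheel '[[0,0,0,0,0,-0.17,1],[0,0,0,0,0,-0.17,1],[0,0,0,0,0,-0.17,1],[-20,-50,0,0,0,0,1],[-20,-50,0,0,0,0,1],[-20,-50,0,0,0,0,1],[-20,-50,0,0,0,0,1],[-20,-50,0,0,0,0,1],[-20,-50,0,0,0,0,1],[-20,-50,0,0,0,0,1]]'
python3 -c "
from h import *
st((-10,105,130))"
```

```text
t: 1.45
ee_pos: [379.4, 303.5, 222.8]
orientation: [-0.414, 3.114, 0.0]
ft_force: [1.0, 0.3, -0.1]
width: 0.6
grasp_force: 0.0
t 1.45 cradle [-92.71 278.26 222.77] F_c [ 1.07 -0.01 -0.07] w 0.5707254498629344 turn [ 0.    0.   -0.01]
(-10, 105, 130) -> tool [ -83.64 -172.81   92.78]
```

```bash

python3 -m handwheel '[[-22,-43,0,0,0,-0.01,1],[-22,-43,10,0,0,0,1],[-22,-43,20,0,0,0,1],[-20,-43,50,0,0,0,1],[0,0,15,0,0,0,1],[0,0,0,0,0,0,1]]'
python3 -c "
from h import *
st((-3,105,101))
import cv2
for n in ('top','scene'):
    d=cam(n); 
    print(proj(d,O+RC@[-17,105,64]),proj(d,O+RC@[-3,105,115]))
    cv2.imwrite('pics/'+n+'1.png',d['frame'])
    if n=='scene': cv2.imwrite('pics/sc1.png',cv2.resize(d['frame'][175:295,225:405],(750,500),interpolation=2))
"
```

```text
t: 2.2
ee_pos: [503.6, 165.5, 131.2]
orientation: [0.428, -3.109, 0.0]
ft_force: [-0.3, -0.5, 0.4]
width: 0.5
grasp_force: 0.0
t 2.2 cradle [ -9.87 112.18 131.24] F_c [-0.38 -0.42  0.45] w 0.4914642611895231 turn [ 0. -0.  0.]
(-3, 105, 101) -> tool [-6.94 -7.2  30.22]
[[286.76 247.83]] [[283.63 240.76]]
[[295.89 230.85]] [[298.86 213.84]]
```

View pics/sc1.png

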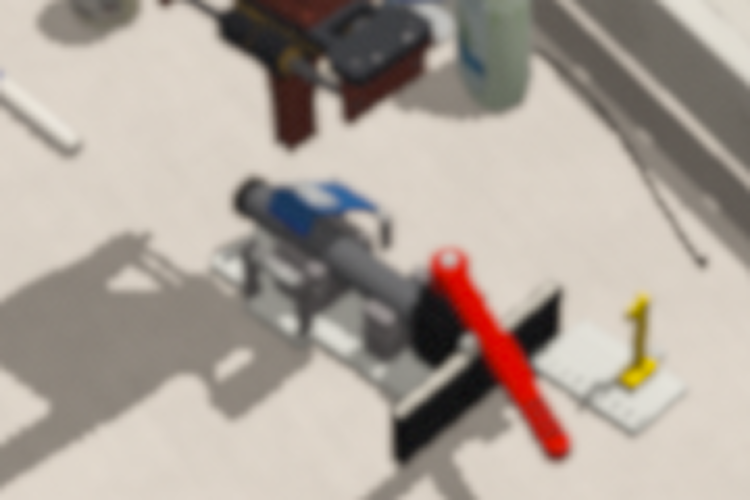

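The fingertip appears at crop (292,145), above and behind the blue strap at (315,195), which agrees with my projection. Now I'll press along the arc.

```bash

python3 -m handwheel '[[-7,-7,24,0,0,0,1],[0,0,6,0,0,0,1],[4,0,8,0,0,0,1],[4,0,6,0,0,0,1],[2,0,6,0,0,0,1],[2,0,5.5,0,0,0,1],[1.5,0,6,0,0,0,1],[1,0,5,0,0,0,1]]'
python3 -c "
from h import *
st((-17,105,64))"
```

```text
t: 3.3
ee_pos: [499.4, 156.9, 65.6]
orientation: [-0.429, 3.112, 0.0]
ft_force: [-0.5, 0.3, -0.3]
width: 0.5
grasp_force: 0.1
t 3.3 cradle [-16.2  104.98  65.62] F_c [-0.37  0.44 -0.3 ] w 0.5240498354339279 turn [0. 0. 0.]
(-17, 105, 64) -> tool [0.8  0.02 1.62]
```

```bash

python3 -m handwheel '[[0.5,0,1.5,0,0,0,1],[0,0,1,0,0,0,1],[0,0,1,0,0,0,1],[0,0,0,0,0,0,1]]'
python3 -c "
from h import *
st((-17,105,64))"
python3 -m handwheel '[[0,0,1,0,0,0,1],[0,0,1,0,0,0,1],[0,0,0,0,0,0,1],[0,0,0,0,0,0,1]]'
```

```text
t: 3.8
ee_pos: [498.8, 156.7, 63.0]
orientation: [0.429, -3.112, 0.0]
ft_force: [-3.0, -0.4, 10.3]
width: 0.8
grasp_force: 4.7
t 3.8 cradle [-16.8  104.97  63.01] F_c [-3.02  0.38 10.34] w 0.778521374869423 turn [-0. -0.  0.]
(-17, 105, 64) -> tool [ 0.2   0.03 -0.99]
t: 4.3
ee_pos: [498.8, 156.7, 62.4]
orientation: [-0.429, 3.112, -0.0]
ft_force: [-8.5, -2.7, 26.0]
width: 0.4
grasp_force: 13.1
```

The force rises steeply at z ≈ 62.5, so the strap is shut. I'll lift off, move above the +y side of the long wing and look.

```bash

python3 -m handwheel '[[0,0,-15,0,0,0,1],[0,0,-35,0,0,0,1],[15,-25,-20,0,0,0,1],[20,-40,0,0,0,0,1],[20,-40,0,0,0,0,1],[14,-25,0,0,0,0,1],[0,0,0,0,0,0,1]]'
python3 -c "
from h import *
st((-86,-25,58))
import cv2
d=cam('top'); cv2.imwrite('pics/top2.png',d['frame'])
cv2.imwrite('pics/tc2.png',cv2.resize(d['frame'][175:275,245:405],(800,500),interpolation=2))
"
```

```text
t: 5.18
ee_pos: [467.5, 11.6, 130.6]
orientation: [-0.425, 3.113, -0.0]
ft_force: [-0.4, 0.3, -0.6]
width: 0.5
grasp_force: 0.0
t 5.175 cradle [-85.71 -26.47 130.61] F_c [-0.27  0.38 -0.57] w 0.4574441165559673 turn [-0.  0.  0.]
(-86, -25, 58) -> tool [ 0.3   1.48 72.61]
```

View pics/tc2.png

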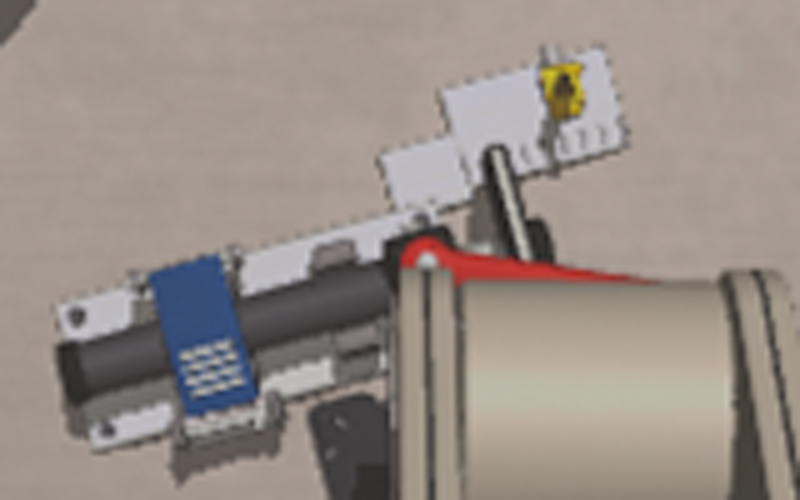

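The strap now lies flat over the tube, ribs at crop (215,370). The bar's short wing, with its white line at (495,150)-(525,255), and the pointer at (562,90) both stay visible beside the arm. Next I'll descend behind the wing and push outward.

```bash

python3 -m handwheel '[[0,1.5,35,0,0,0,1],[0,0,30,0,0,0,1],[0,0,7.5,0,0,0,1],[0,-5,0,0,0,0,1],[0,-5,0,0,0,0,1],[0,-6,0,0,0,0,1],[0,-6,0,0,0,0,1],[0,-6,0,0,0,0,1],[0,-6,0,0,0,0,1],[0,0,0,0,0,0,1]]'
python3 -c "
from h import *
st((-86,-67,58))
import cv2
d=cam('top'); cv2.imwrite('pics/top3.png',d['frame'])
cv2.imwrite('pics/tc3.png',cv2.resize(d['frame'][180:240,325:405],(800,600),interpolation=2))
"
```

```text
t: 6.48
ee_pos: [476.7, -18.8, 57.9]
orientation: [-0.428, 3.112, -0.0]
ft_force: [1.0, 4.6, 1.8]
width: 0.2
grasp_force: 1.9
t 6.475 cradle [-84.92 -58.23  57.88] F_c [2.17 4.13 1.8 ] w 0.23017482612592213 turn [-0.  0.  0.]
(-86, -67, 58) -> tool [ 1.11 -8.76 -0.12]
```

View pics/tc3.png

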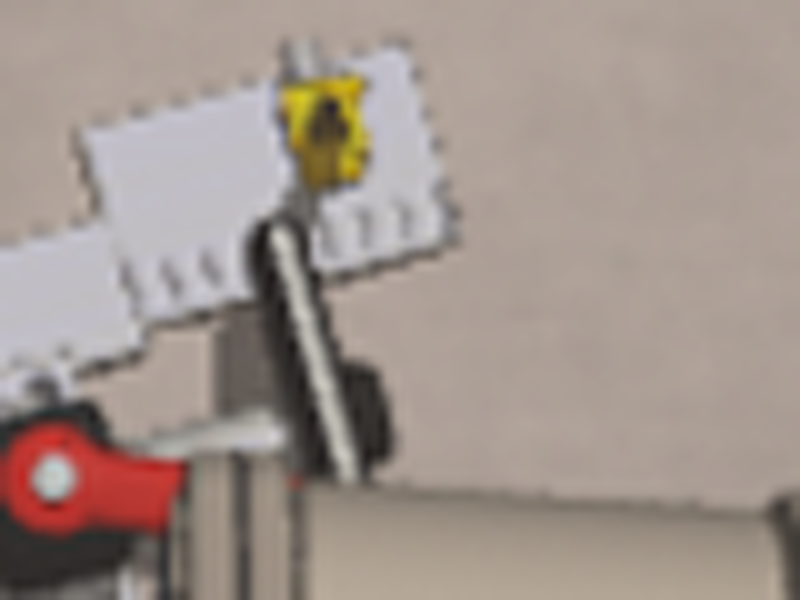

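```bash
python3 -c "
from h import *
d=cam('top');c=lambda p:(proj(d,p)-[325,180]+.5)*10-.5
for m in (-85,-90,-95):
    print(m,c([O+RC@[x,m,z] for x,z in((56,81),(56,71),(68,81),(68,45),(68,8))]).round(0).tolist())
im=d['frame'];l=lambda u,v:((u+.5)/10-.5+325,(v+.5)/10-.5+180)
for p in((280,230),(350,480)):print(RC.T@(onz(d,l(*p),82)-O))
for p in((320,185),(325,150),(328,120)):print(RC.T@(onz(d,l(*p),80)-O))
big=cv2.resize(im[184:204,345:369],(768,640),interpolation=cv2.INTER_LANCZOS4);cv2.imwrite('pics/p.png',big)
print(cv2.inRange(cv2.cvtColor(im,cv2.COLOR_BGR2HSV),(20,110,50),(38,255,255))[185:202,350:366]//255)
hsv=cv2.cvtColor(im,cv2.COLOR_BGR2HSV);print(hsv[185:202,350:366,2])
"
```

```text
-85 [[325.0, 163.0], [321.0, 170.0], [311.0, 114.0], [299.0, 138.0], [289.0, 162.0]]
-90 [[345.0, 158.0], [342.0, 164.0], [331.0, 108.0], [319.0, 133.0], [308.0, 157.0]]
-95 [[366.0, 152.0], [362.0, 159.0], [352.0, 103.0], [340.0, 128.0], [327.0, 152.0]]
[ 43.52171225 -70.71757913  82.        ]
[-16.94648396 -70.85538328  82.        ]
[ 51.49074642 -82.74193281  80.        ]
[ 59.10592859 -86.06194417  80.        ]
[ 65.71728544 -88.62058354  80.        ]
[[0 0 0 0 0 0 0 0 0 0 0 0 0 0 0 0]
 [0 0 0 0 0 0 0 0 0 0 0 0 0 0 0 0]
 [0 0 0 0 0 0 0 0 0 0 0 0 0 0 0 0]
 [0 0 0 0 1 1 1 1 1 1 1 0 0 0 0 0]
 [0 0 0 1 1 1 1 1 1 1 1 0 0 0 0 0]
 [0 0 0 1 1 1 1 0 0 1 1 0 0 0 0 0]
 [0 0 0 1 1 1 1 0 0 1 1 0 0 0 0 0]
 [0 0 0 0 1 1 0 0 0 1 1 0 0 0 0 0]
 [0 0 0 0 1 1 0 1 0 1 1 1 0 0 0 0]
 [0 0 0 0 1 1 1 1 1 1 1 1 0 0 0 0]
 [0 0 0 0 0 1 1 1 1 1 1 1 0 0 0 0]
 [0 0 0 0 0 1 1 1 1 1 1 0 0 0 0 0]
 [0 0 0 0 0 1 1 1 1 1 1 0 0 0 0 0]
 [0 0 0 0 0 0 1 0 0 0 0 0 0 0 0 0]
 [0 0 0 0 0 0 0 0 0 0 0 0 0 0 0 0]
 [0 0 0 0 0 0 0 0 0 0 0 0 0 0 0 0]
 [0 0 0 0 0 0 0 0 0 0 0 0 0 0 0 0]]
[[177 177 163 125 155 178 154 162 176 182 16
[... 395 characters left out ...]
 158 193 195 201 197 197 198]
 [199 203 167 100 176 137  77  73  71  94 176 189 197 200 199 199]
 [197 199 205 129 172 131  76  80  83  87 176 182 188 200 198 196]
 [195 195 201 131 146 128 100 103 108 133 170 178 189 199 195 195]
 [195 196 201 167 112 114 122 121 117 163 151 124 175 199 196 195]
 [198 198 200 208 132 109 122 120 117 183 179 141 181 197 195 193]
 [198 197 198 204 135 105 117 114 108 157 157 171 190 195 193 193]
 [196 196 199 185 132 101 102  98  88 117 126 179 195 193 194 194]
 [197 198 202 141 106 103  94 130 142 186 200 198 196 195 186 192]
 [198 199 185 129 105 108 106 181 202 199 189 184 193 196 175 170]
 [182 170 122  78  92 107 106 168 197 197 177 148 180 194 195 150]]
```

View pics/p.png

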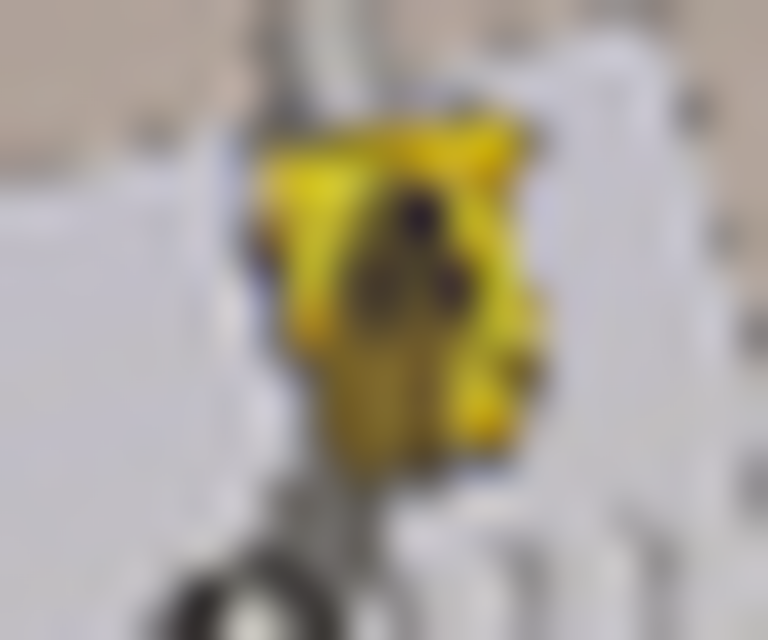

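```bash
python3 -c "
from h import *
np.set_printoptions(precision=1,suppress=True)
d=cam('top');l=lambda u,v:((u+.5)/10-.5+325,(v+.5)/10-.5+180)
C=lambda p,z:RC.T@(onz(d,l(*p),z)-O)
print('rail right edge z8',C((408,45),8),C((455,240),8),'left-top corner',C((85,130),8))
print('base corners z10',[C(p,10) for p in((281,88),(362,72),(372,178),(290,190))])
print('bump as tip z80',C((356,165),80),C((352,178),80))
s=cam('scene');im=s['frame']
m=cv2.inRange(cv2.cvtColor(im,cv2.COLOR_BGR2HSV),(20,110,50),(38,255,255))[240:275,365:390]//255
for i,r in enumerate(m):
    if r.any(): print(240+i,np.nonzero(r)[0][[0,-1]]+365, im[240+i,370:386,0])
for m_ in(-95,-100,-105): print(m_,proj(s,[O+RC@np.array(p) for p in((56,m_,76),(68,m_,81),(68,m_,10),(90,-122,8),(38,-122,8),(0,-4,105))]).tolist())
cv2.imwrite('pics/s3.png',cv2.resize(im[235:285,345:405],(720,600),interpolation=cv2.INTER_LANCZOS4))
"
```

```text
rail right edge z8 [  88.5 -121.5    8. ] [  38.5 -119.7    8. ] left-top corner [ 89.  -38.4   8. ]
base corners z10 [array([ 86.1, -87.9,  10. ]), array([  84.7, -108.4,   10. ]), array([  58.5, -103.7,   10. ]), array([ 61. , -83.3,  10. ])]
bump as tip z80 [ 53.8 -92.1  80. ] [ 51.1 -90.4  80. ]
246 [378 379] [200 199 198 198 198 195 181 146 100  88 127 166 187 193 195 196]
247 [377 380] [200 200 200 198 195 185 161 116  50  32 104 158 185 193 195 197]
248 [377 379] [201 200 200 197 188 166 127  71   0  25 108 164 188 195 197 197]
249 [376 379] [201 201 199 194 177 140  87  24   0  36 115 170 192 196 197 196]
250 [376 379] [201 200 200 192 166 121  65  14   0  47 122 174 194 198 197 197]
251 [377 379] [202 201 200 192 169 131  94  58  24  52 124 176 195 199 199 198]
252 [378 379] [202 202 200 195 183 162 134  94  45  56 125 177 197 200 200 199]
253 [378 379] [203 202 201 199 194 182 156 111  54  61 128 177 197 200 200 200]
254 [378 379] [207 205 202 201 198 188 160 109  52  67 133 178 196 200 200 200]
255 [378 379] [212 209 206 203 200 189 157 100  49  77 140 180 196 199 200 200]
[... 1001 characters left out ...]
416], [376.4074354372274, 246.867073206138], [374.91022197554787, 265.87624362841115], [388.433907590006, 267.0452127207659], [375.4457178283799, 278.3487964747438], [330.91638412454415, 236.6535125498772]]
-100 [[374.7434153974095, 251.83033746393852], [377.9601724399378, 247.8606117749729], [376.4060409817263, 266.8665553344746], [388.433907590006, 267.0452127207659], [375.4457178283799, 278.3487964747438], [330.91638412454415, 236.6535125498772]]
-105 [[376.29864558082375, 252.8358948856302], [379.5181894259553, 248.8575613244102], [377.9067522721839, 267.8601155675321], [388.433907590006, 267.0452127207659], [375.4457178283799, 278.3487964747438], [330.91638412454415, 236.6535125498772]]
```

View pics/s3.png

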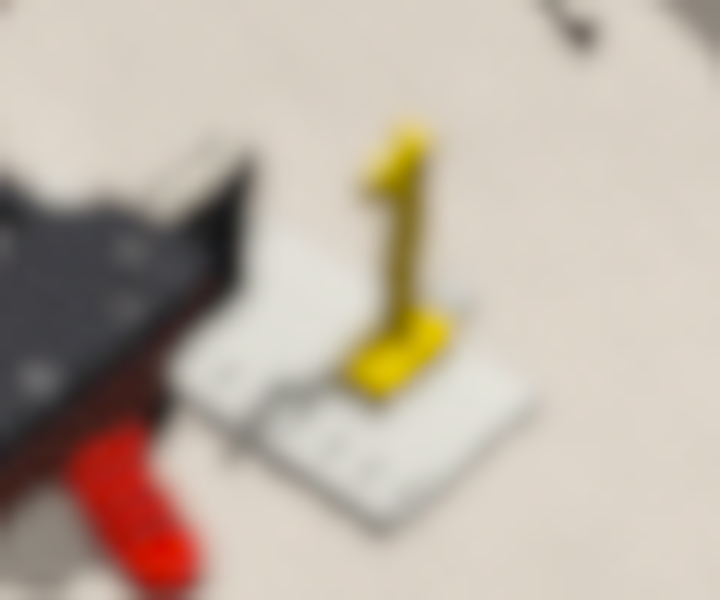

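The scene crop shows the pointer top at (410,135), its nose at (380,180) and its base at (400,350), with the rail corner at (380,530). All the cues put the mark near y = -95, give or take 2. The bar line is now at -70.8, so I'll push about 23 mm more and compare directly.

```bash

python3 -m handwheel '[[0,-6,0,0,0,0,1],[0,-6,0,0,0,0,1],[0,-6,0,0,0,0,1],[0,-4.5,0,0,0,0,1],[0,0,0,0,0,0,1]]'
python3 -c "
from h import *
st((-86,-82,58))
import cv2
a=cam('top')['frame'];b=cam('scene')['frame'];cv2.imwrite('pics/top4.png',a);cv2.imwrite('pics/scene4.png',b)
a=cv2.resize(a[180:220,340:380],(400,400),interpolation=2);b=cv2.resize(b[240:280,355:395],(400,400),interpolation=2)
cv2.imwrite('pics/c4.png',np.hstack([a,b]))
"
```

```text
t: 7.3
ee_pos: [482.5, -40.0, 57.8]
orientation: [0.429, -3.112, -0.0]
ft_force: [-0.1, 4.7, 2.8]
width: 0.5
grasp_force: 2.4
t 7.3 cradle [-84.94 -80.23  57.76] F_c [1.2  4.54 2.84] w 0.5403305364336071 turn [ 0. -0.  0.]
(-86, -82, 58) -> tool [ 1.07 -1.77 -0.24]
```

View pics/c4.png

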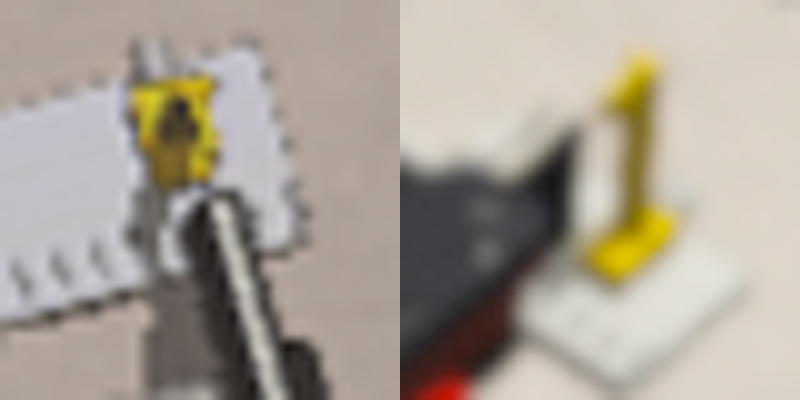

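```bash
python3 -c "
from h import *
np.set_printoptions(precision=1,suppress=True)
d=cam('top');l=lambda u,v:((u+.5)/10-.5+340,(v+.5)/10-.5+180)
C=lambda p,z:RC.T@(onz(d,l(*p),z)-O)
g=d['frame'].min(2).astype(int)
for v in(202,206,210,214,218): 
    r=g[v,355:375]; print(v,r)
    k=np.argmax(np.where((np.arange(355,375)>(361+(v-202)*.27-3))&(np.arange(355,375)<(361+(v-202)*.27+4)),r,0))+355
    w=np.clip(g[v,k-1:k+2]-60,0,None); u=(w*np.arange(k-1,k+2)).sum()/w.sum(); print(u,RC.T@(onz(d,(u,v),82)-O))
print('tip?',C((205,165),80),C((205,172),80))
s=cam('scene');im=s['frame']
for y in(-92.8,-96): print(y,(proj(s,[O+RC@np.array(p) for p in((48,y,82),(20,y,82),(48,y+6,82),(48,y-6,82),(48,y-6,36),(56,y,81),(56,y,71),(68,y,81))])-[355,240]+.5)*10+[400,0])
print(im[246:262,366:386].min(2))
"
```

```text
202 [102 133 143  86  37  42 100 177 123  81 131 183 194 196 145 139 152 152
 152 152]
362.1045454545455 [ 38.9 -92.5  82. ]
206 [107 159 188 134  64  42  41  94 175 129  59 138 158 155 154 153 152 151
 151 151]
363.1605504587156 [ 29.3 -92.4  82. ]
210 [ 97  88  88  89  77  53  42  43  85 174 141  63 134 156 152 153 152 151
 151 151]
364.25454545454545 [ 19.6 -92.3  82. ]
214 [ 85  88  88  89  90  78  53  41  41  82 174 152  76  38  39  67 123 150
 154 153]
365.3070175438597 [ 10.  -92.2  82. ]
218 [ 85  95 104 102 115 115  93  67  48  41  56 168 163  88  44  49  46  76
 140 154]
366.4881516587678 [  0.3 -92.4  82. ]
tip? [ 53.9 -91.9  80. ] [ 52.3 -91.4  80. ]
-92.8 [[560.4 109.6]
 [486.2 170.9]
 [541.8  97.5]
 [579.1 121.7]
 [570.1 246.3]
 [581.1  95.1]
 [579.1 122.6]
 [612.3  69.3]]
-96 [[570.3 116. ]
 [496.2 177.4]
 [551.7 103.9]
 [589.  128.1]
 [579.8 252.8]
 [591.1 101.5]
 [589.  129. ]
 [622.2  75.7]]
[[198 199 200 200 199 199 198 198 198 195 180 148  99  87 127 165 186 194
  196 196]
 [198 200 200 200 201 200 199 198 196 186 162 115  51  32 103 158 185 193
  196 196]
 [199 2
[... 483 characters left out ...]
 197 201
  200 200]
 [187 179 167 142 107  76 103 153 182 185 160 109  54  70 133 179 196 200
  200 200]
 [182 166 139 103  67  54 101 156 185 186 157 101  48  77 139 179 196 199
  200 200]
 [161 134  97  60  38  50 109 164 189 186 152  92  46  88 147 182 195 199
  200 200]
 [120  88  55  35  28  54 123 177 198 191 152  90  45  92 151 183 196 199
  200 200]
 [ 77  56  38  28  24  58 132 186 206 197 159  94  47  95 152 184 197 199
  200 200]
 [ 62  54  46  32  25  60 135 190 209 201 162  95  42  88 145 179 192 195
  195 198]
 [ 64  62  56  43  35  61 135 189 207 196 155  86  30  64 114 152 173 180
  187 195]
 [ 68  67  62  50  39  65 135 184 196 179 132  67   2   0  47  97 137 165
  184 195]]
```

The bar line sits at -92.4. The pointer comes out at about -96.5 from the scene camera and -94.3 (nose) to -96 (base) from the top camera. I'll push 3 mm more and check yellowness at the nose.

```bash

python3 -m handwheel '[[0,-1.5,0,0,0,0,1],[0,-1.5,0,0,0,0,1],[0,0,0,0,0,0,1]]'
cat > bar.py <<'E'
from h import *
np.set_printoptions(precision=2,suppress=True)
st((-86,-82,58))
d=cam('top'); f=d['frame'].astype(int); g=f.min(2); L=[]
for v in range(203,219):
    lo=int(358+(v-202)*.27); k=np.argmax(g[v,lo:lo+9][2:7])+lo+2
    w=np.clip(g[v,k-1:k+2]-60,0,None); u=(w*np.arange(k-1,k+2)).sum()/w.sum(); L.append((RC.T@(onz(d,(u,v),82)-O))[1])
print('bar y',np.median(L),np.array(L))
E
python3 bar.py; python3 -c "
from h import *
d=cam('top');f=d['frame'].astype(int);print((f[188:200,352:366,1:].mean(2)-f[188:200,352:366,0]).astype(int))
for m in(-93,-95,-97):print(m,proj(d,[O+RC@np.array(p) for p in((56,m-2,81),(56,m+2,81),(62,m-2,81),(72,m-2,81),(58,m-10,11),(84,m-10,11))]).round(1).tolist())"
```

```text
t: 7.88
ee_pos: [483.3, -42.6, 57.8]
orientation: [0.43, -3.112, -0.0]
ft_force: [1.3, 5.3, 2.7]
width: 0.1
grasp_force: 2.5
t 7.875 cradle [-84.93 -82.95  57.76] F_c [2.63 4.79 2.65] w 0.06140519904667991 turn [ 0. -0.  0.]
(-86, -82, 58) -> tool [ 1.07  0.95 -0.24]
bar y -95.30631990666802 [-94.99 -95.26 -95.22 -94.94 -95.38 -95.51 -95.23 -95.11 -95.37 -95.36
 -95.12 -95.54 -95.65 -95.37 -95.23 -95.51]
[[ -6  33  54  81 106 125 151 157 160  44  -8  -8  -8  -9]
 [-11  85 157 152 118  86 112 141 123  19  -6  -9  -7  -7]
 [ -6  77 149 145  81  25  19 128 106  -1 -10  -7  -6  -6]
 [ -6  52 138 119  52  23  20 113 129  13  -9  -6  -6  -6]
 [ -7   6 128  89  27  23  21  45 133  29  -8  -9  -7  -7]
 [ -9  -4 119  80  25  30  32  39 134  85   3  -9  -7  -6]
 [ -5  -1  87  79  48  50  55  84 125  84   6  -7  -4  -4]
 [ -6  -8  16  64  69  67  64 113 107  52  -1  -5  -4  -3]
 [ -7 -10   0  54  70  67  63 133 138  34  -4  -4  -4  -2]
 [ -5  -6   1  46  68  64  60 103 107  21   0  -2  -1   0]
 [ -5  -4   0  22  46  32  21   3   2  -2   1   0  -1  -2]
 [ -5   0   5   8  13   1  -2  -4  -3   0   5   5   4  -4]]
-93 [[361.1, 194.8], [359.5, 195.2], [360.4, 192.3], [359.3, 188.2], [361.6, 197.6], [358.8, 187.5]]
-95 [[362.0, 194.5], [360.3, 195.0], [361.3, 192.1], [360.1, 188.0], [362.4, 197.4], [359.5, 187.3]]
-97 [[362.8, 194.3], [361.1, 194.8], [362.1, 191.9], [361.0, 187.7], [363.1, 197.1], [360.3, 187.1]]
```

The refined pointer estimate is about -94.2 ± 1.5. I'll ease back 1 mm and slide along the bar toward the lever, stopping while it is still open.

```bash

python3 -m handwheel '[[-3,1,0,0,0,0,1],[-6,0,0,0,0,0,1],[-6,0,0,0,0,0,1],[-6,0,0,0,0,0,1],[-6,0,0,0,0,0,1],[-6,0,0,0,0,0,1],[-5,0,0,0,0,0,1],[0,0,0,0,0,0,1],[0,0,0,0,0,0,1]]'
python3 bar.py
```

```text
t: 9.1
ee_pos: [516.7, -31.2, 56.6]
orientation: [0.429, -3.106, -0.002]
ft_force: [-5.3, 3.3, -2.0]
width: 0.6
grasp_force: 3.1
t 9.1 cradle [-49.66 -80.85  56.56] F_c [-4.25  4.58 -1.98] w 0.5990696111047524 turn [ 0.   -0.01  0.  ]
(-86, -82, 58) -> tool [36.35 -0.99 -1.23]
bar y -92.4838725171866 [-93.69 -86.3  -85.69 -96.54 -95.92 -95.3  -94.69 -94.05 -93.42 -92.8
 -92.17 -91.55 -90.91 -90.29 -89.66 -89.04]
```

```bash

python3 -m handwheel '[[-4,-1,-0.5,0,0,0,1],[-5,0,-0.5,0,0,0,1],[-4,0,0,0,0,0,1],[0,0,0,0,0,0,1]]'
python3 -c "
from h import *
st((-19,-81.8,58))
d=cam('top');f=d['frame'];print(f[196:212,355:372].min(2))
print(proj(d,[O+RC@np.array(p) for p in((48,-94.2,82),(20,-94.2,82))]))
h=cv2.cvtColor(f,cv2.COLOR_BGR2HSV);m=cv2.inRange(h,(0,170,90),(8,255,255))|cv2.inRange(h,(172,170,90),(180,255,255));v,u=np.nonzero(m[200:260,320:410]);print('red',len(u),u.max()+320,v.min()+200,v.max()+200)
s=cam('scene');h=cv2.cvtColor(s['frame'],cv2.COLOR_BGR2HSV);m=cv2.inRange(h,(0,170,90),(8,255,255))|cv2.inRange(h,(172,170,90),(180,255,255));v,u=np.nonzero(m[225:300,320:390]);k=v>v.max()-4;print(u[k].mean()+320,v[k].mean()+225)
for a in(.4,.3,.2,.1,0):print(a,proj(s,O+RC@np.array([-155*np.sin(a),-4-155*np.cos(a),100])))
"
```

```text
t: 9.65
ee_pos: [529.1, -28.6, 57.4]
orientation: [0.429, -3.105, -0.002]
ft_force: [-5.4, 4.1, -1.9]
width: 0.5
grasp_force: 3.2
t 9.65 cradle [-37.04 -81.72  57.37] F_c [-4.08  5.35 -1.89] w 0.5314766773737684 turn [ 0.   -0.01  0.  ]
(-19, -81.8, 58) -> tool [-18.04  -0.16  -0.75]
[[ 73 118 134 133 136  84  84 115 133 134 149 154 151 145 144 145 144]
 [ 81 121 138 137 138  91  87 116 119 117 115 115 113 113 111 112 112]
 [ 78 120 138 136 138  85  89 124 130 129 128 126 126 125 124 124 123]
 [ 70 119 137 136 138  88  92 130 137 135 135 134 133 133 132 132 131]
 [ 70 119 137 137 139  88  93 132 141 139 139 139 138 138 137 137 136]
 [ 71 118 138 137 139  88  94 131 143 144 143 143 142 142 141 142 141]
 [ 71 119 138 136 139  89 101 136 147 147 147 146 145 146 146 144 144]
 [ 71 119 138 136 140  90  90 135 149 149 149 149 149 148 147 148 147]
 [ 70 118 138 137 139  90 106 146 152 150 150 150 151 150 150 150 150]
 [ 71 118 138 136 139  90 103 146 155 152 152 152 152 152 152 152 152]
 [ 71 118 138 137 140  91  97 146 156 155 155 154 154 154 154 153 153]
 [ 71 119 137 136 140  93 103 150 158 156 157 156 156 156 156 155 155]
 [ 71 117 138 136 140  95 110 152 162 159 158 158 159 157 158 158 158]
 [ 70 117 137 136 139  93 109 154 164 161 161 160 161 160 160 159 159]
 [ 70 117 138 136 139  95 113 158 166 164 164 163 163 163 162 162 162]
 [ 70 118 138 136 138 105 124 162 168 167 167 166 166 166 166 165 165]]
[[361.76 198.08]
 [364.98 209.63]]
red 46 344 223 229
369.57142857142856 276.0
0.4 [[358.39 281.88]]
0.3 [[364.27 279.54]]
0.2 [[369.74 276.78]]
0.1 [[374.76 273.63]]
0 [[379.26 270.14]]
```

The lever is at about 0.2 rad and the bar at about -94. Finishing the sweep.

```bash

python3 -m handwheel '[[-5,0,-0.5,0,0,0,1],[-5,0,0,0,0,0,1],[-5,0,0,0,0,0,1],[-3,0,0,0,0,0,1],[-2,0,0,0,0,0,1],[0,0,0,0,0,0,1],[0,0,0,0,0,0,1]]'
cat > fin.py <<'E'
from h import *
st((-19,-81.8,58))
s=cam('scene');f=s['frame'];h=cv2.cvtColor(f,cv2.COLOR_BGR2HSV);m=cv2.inRange(h,(0,170,90),(8,255,255))|cv2.inRange(h,(172,170,90),(180,255,255));v,u=np.nonzero(m[225:300,320:390]);k=v>v.max()-4;print('lever px',u[k].mean()+320,v[k].mean()+225)
print(f[248:262,364:382].min(2))
E
python3 fin.py
```

```text
t: 10.62
ee_pos: [545.7, -24.0, 57.7]
orientation: [0.428, -3.1, -0.002]
ft_force: [-13.7, -1.5, 7.1]
width: 0.7
grasp_force: 9.4
t 10.625 cradle [-19.84 -81.69  57.75] F_c [-13.62   2.24   7.05] w 0.7497925550094132 turn [ 0.   -0.01  0.  ]
(-19, -81.8, 58) -> tool [-0.84 -0.11 -0.27]
lever px 378.63157894736844 270.0526315789474
[[108 146 171 178 165 134  97  73  66  65  65  64  65  63  64  63  65  65]
 [106 139 157 157 139 108  80  67  64  65  65  65  65  63  64  65  66  69]
 [ 87 109 121 118 102  82  70  65  64  64  64  64  64  64  64  64  63  68]
 [ 66  79  84  82  75  68  65  65  64  63  65  65  64  64  64  65  64  65]
 [ 56  65  65  67  65  64  64  64  64  65  64  65  64  64  65  64  64  63]
 [ 53  62  62  64  63  65  64  63  64  63  65  64  63  63  62  63  60  54]
 [ 55  62  63  65  64  66  65  65  65  64  64  69  72  66  61  59  52  44]
 [ 49  61  63  63  67  71  74  73  69  64  68  80  82  71  59  49  43  36]
 [ 44  52  60  62  69  77  83  80  72  66  69  79  79  65  50  41  36  30]
 [ 35  44  51  58  65  75  78  76  69  68  67  68  63  51  39  33  31  31]
 [ 34  35  39  46  57  64  67  69  67  65  63  56  48  38  34  28  32  48]
 [ 46  39  33  38  44  51  57  59  60  58  54  45  38  31  30  29  36  75]
 [ 61  52  41  33  34  39  44  46  48  46  40  33  31  30  28  22  33  82]
 [ 67  61  47  37  29  32  31  36  37  36  32  30  28  25  24   3   0  62]]
```

```bash

python3 -m handwheel '[[0.8,0,0,0,0,0,1],[0,0,0,0,0,0,1],[0,0,0,0,0,0,1]]'
python3 fin.py
```

```text
t: 11.05
ee_pos: [545.7, -24.0, 57.8]
orientation: [0.429, -3.102, -0.002]
ft_force: [-11.5, -0.2, 5.1]
width: 0.1
grasp_force: 8.6
t 11.05 cradle [-19.84 -81.68  57.76] F_c [-11.15   2.85   5.11] w 0.09398540406896642 turn [ 0.   -0.01  0.  ]
(-19, -81.8, 58) -> tool [-0.84 -0.12 -0.25]
lever px 378.63157894736844 270.0526315789474
[[111 150 173 178 165 134  98  74  66  64  64  64  65  64  65  63  64  67]
 [114 146 160 158 139 109  81  69  65  63  64  65  63  63  64  65  65  68]
 [ 97 118 125 118 102  81  68  66  64  65  64  64  64  64  65  65  63  67]
 [ 72  84  88  84  75  69  66  65  65  64  65  64  62  64  65  65  65  66]
 [ 58  64  67  67  66  65  65  63  65  64  64  63  64  64  64  65  64  61]
 [ 57  62  63  64  64  64  64  64  65  63  64  66  66  64  64  62  61  55]
 [ 56  62  64  65  63  64  65  66  65  62  65  70  73  68  62  59  52  43]
 [ 53  60  62  64  65  67  71  72  67  64  66  77  84  74  60  49  43  35]
 [ 42  55  60  61  62  69  77  76  69  65  67  76  80  68  50  39  32  31]
 [ 36  43  51  56  62  68  74  73  69  67  66  67  61  52  39  32  30  30]
 [ 38  34  39  47  55  62  65  66  65  65  62  55  46  38  34  28  30  48]
 [ 49  40  37  36  43  52  57  58  60  59  54  43  36  35  29  30  37  72]
 [ 63  54  41  32  35  39  45  47  49  47  42  35  29  30  28  23  34  83]
 [ 70  65  50  35  33  32  35  36  36  34  32  29  28  28  24   7   0  60]]
```

```bash

python3 -m handwheel '[[1.5,0,0,0,0,0,1],[1,0,0,0,0,0,1],[0,0,0,0,0,0,1],[0,0,0,0,0,0,1]]'
python3 fin.py | head -3
```

```text
t: 11.6
ee_pos: [545.7, -24.1, 57.8]
orientation: [0.429, -3.106, -0.002]
ft_force: [-3.7, 5.4, -3.8]
width: 0.8
grasp_force: 4.1
t 11.6 cradle [-19.83 -81.77  57.83] F_c [-2.14  6.21 -3.81] w 0.8295411044767489 turn [ 0.   -0.01  0.  ]
(-19, -81.8, 58) -> tool [-0.83 -0.04 -0.17]
lever px 378.63157894736844 270.0526315789474
```

```bash
python3 -c "
from workcell import ctrl; print(ctrl.close_job())"
```

```text
the job is handed in; nothing more can be done
None
```

I handed the job in at about 11.6 s with the strap snapped shut, the lever against its stop and the fingers holding the leg out at about 6 N; by my estimate the bar is within about 1.5 mm of the pointer, but the arm hid both at the end, so I couldn't check that by eye, and no verdict came back.

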